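# Set a rivet with the two-stage press key

### The arm

A 7-joint arm with a two-finger parallel gripper is mounted at the origin on the work surface. World frame = base frame: x ahead of the robot, y to its left, z up, the work surface at z = 0. Lengths are in m, angles in rad, forces in N, time in s.
With the tool pointing down it reaches from about 0.35 to 0.9 m from the base axis. Payload 8.1 kg.
Tool frame: the origin (TCP) lies midway between the tips of the shut fingers; the grasp point (between the pads) lies 19 mm behind it; z points along the fingers, y is the line along which they close (so a half turn about z gives the same grasp; the last joint's range is limited). The gripper opens to 92 mm and grips with 3 to 60 N. Pads are 19 mm wide; open, the fingers measure 130 mm over their backs; the gripper's body (75 mm by 190 mm) begins 47 mm behind the grasp point.
Start: joints at [-1.443, 0.434, 0.025, 1.573, -0.012, 1.134, -0.075], TCP at [0.143, 0.608, 0.227] pointing down, gripper open.
Joint ranges: [-2.62, 2.62], [-0.44, 2.09], [-1.27, 1.32], [0.08, 2.57], [-1.32, 4.46], [0.12, 2], [-2.74, 2.74]. Speed limits (rad/s): [2.22, 2.22, 3.01, 3.01, 3.14, 3.14, 3.14].

### API

Orientations are given as a unit quaternion [w, x, y, z].
In Python, from workcell import ctrl gives the robot as it stands.
- The arm moves only by the shell command python3 -m creep 'ROWS' [OPENING]. ROWS is JSON, a list of rows, each an object of numbers: "x", "y", "z": the shift along the tool's x, y, z in cm; "yaw": the turn about the tool's z in degrees. A call has 1 to 10 rows; each row is the pose to reach, as a shift and turn from the pose commanded when the call began, along the tool's axes at that moment; what a row does not reach only later rows make up. A row lasts 1/8 s, in which the tool goes at most 62.5 mm and 10.7 degrees, less where a joint would pass 70% of its speed; a pose out of reach is approached as far as the arm can. A call with a gripper value outside its range is refused whole. OPENING is the finger opening in cm, from 0 to 9.18, set as the call begins (- or left out, the last holds). The fingers move at their own pace and stop on an object; the grip force is fixed at half the most. Time passes only in rows, so rows that repeat a pose let the fingers close. It gives the time, the measured TCP pose, the force, the opening and the grip force at its end, in the units of the state.
- ctrl.sense(): the state, without advancing time (a new reading comes with each control period).
- ctrl.grab_frame(name): name is "scene" or "top"; returns (picture, depth): 384x512x3 uint8, red, green, blue; 384x512 float32, m along the optical axis (not along the pixel's ray), 0 where there is no reading.
- ctrl.camera_info(name): a dict with "camera_matrix" (3x3 intrinsics, pixels), "dist_coeffs" ([k1, k2, p1, p2, k3] as OpenCV has them; the pictures are not rectified), "R" (3x3) and "t" (3): a world point X has camera coordinates R X + t. Camera axes: x right, y down, z forward; pixel columns grow to the right and rows downward; lengths in m; the calibration is good to about 2 mm. A picture is of the moment at which its call begins. camera_info takes no time and is no camera call.
- ctrl.job_done(): hands the job in; it is judged then, once.
Trained networks look in the newest picture that a camera, given by its name, has taken for a name from the list of things; names that differ only in an ending like _2 or _b are one class to them, and where a whole thing is asked for, a point or a joint stands for the part that bears it (a point fixed in the world has none). Each returns a list of dicts, best first, with "p" (0 to 1); they miss things now and then, are a little off and sometimes report something else, mostly with a low value. They report only what shows in the picture. A call takes as long as a camera call.
- ctrl.spot_in(label, camera): "point" ([x, y, z] in m, in the coordinates of the camera as it stood for that picture, good to about 4 mm: the middle of the surface that is visible of it).
The state is a dict: "t": time; "joint_positions": joint angles; "joint_velocities": joint speeds; "tau": joint torques, N m; "tool_pos": TCP position; "orientation": TCP orientation; "contact_force": force on the tool from outside, world axes, zero at the start; "torque": the same for the moment, N m; "finger_gap": opening from 0.0 (shut) to 1.0 (fully open); "grasp_force": force on a finger pad.
Only numpy, scipy, OpenCV 4.12 (cv2) and the standard library are available. Lean on these libraries where they do the work, as an engineer would, in place of code of your own. Each camera call takes 0.05 s, during which the arm holds its last target. There are 200 camera calls.

### The job

A bracket with its rivet is waiting in the bench press. Work the press with the two-stage key, the button box with a narrower round cap standing on a wider round metal collar: half-press it to its first click, which arms the press, keep it there for about a second, then press it fully home for a moment so that the ram comes down on the rivet, and let it come all the way back up. Do not press the two other button boxes (the single wide flat button and the mushroom button).

Things in the scene. Friction and masses are not known exactly. Their poses are not given: they have to be found in the camera images.
- key_top (a point): Centre of the top face of the two-stage key, 79 mm above the bench at rest; moves down with it. On a grey box 100 x 100 x 48 mm and a ring up to 54 mm: a round bare-metal collar 56 mm across (top at 67 mm) carrying a narrower black round cap 40 mm across, 12 mm proud of the collar. z up; pressed straight down. The three fixed button boxes stand in a row across the bench, in any order.
- key_click (a joint): First stage of the two-stage key: how far the cap has sunk into the collar, m. 0 at rest, 0.010 at the first click, where it stops with the cap still 2 mm proud; light spring, 2 to 4 N.
- key_full (a joint): Second stage: how far the collar, with the cap, has sunk into the box, m. 0 at rest and up to the first click, 0.010 fully home at a hard stop; gives only from about 11 N, fully home at about 16 N. So the key top is 10 mm down at the first click and 20 mm down fully home; all springs back when let go. The press ram at the left side of the bench follows.
- plain_button (a joint): Bystander: single-stage black flat button 56 mm across, top 65 mm above the bench, on an equal light grey box 100 x 100 mm and 48 mm high, fixed to the bench. 0 at rest, 0.006 m pressed. Not to be pressed.
- mushroom_button (a joint): Bystander: single-stage black mushroom button 64 mm across, domed top 83 mm above the bench, on a thin stem, on an equal light grey box 100 x 100 mm and 48 mm high, fixed to the bench. 0 at rest, 0.006 m pressed. Not to be pressed.

How it is judged:
By the outcome, as a careful person would: the job done as asked, in the order asked, and still so for the second after the job is handed in, with the robot touching nothing.
It also fails if it takes over 34 s, if anything falls off the work surface, if the arm or the gripper's body presses on something with over 40 N, if the wrist force passes 120 N, or if a joint passes its speed limit or range.

## Working session

There is one attempt and no reset: what is moved stays moved. The work goes in short steps, Python scripts to look and compute and a shell command to move; the robot and the scene stay as the last step left them, time stands still between calls to the robot, and variables do not carry over. Pictures are saved under pics/ and viewed, at most 10 in all, crops included, and the job is handed in when it is done.

```bash
mkdir -p pics
cat > h.py <<'E'
import numpy as np,cv2
from workcell import ctrl
def world(cam,p):
    c=ctrl.camera_info(cam);return np.array(c["R"]).T@(np.array(p)-np.array(c["t"]))
def px(cam,X):
    c=ctrl.camera_info(cam);R=np.array(c["R"],float)
    return cv2.projectPoints(np.array([X],float),cv2.Rodrigues(R)[0],np.array(c["t"],float),np.array(c["camera_matrix"]),np.array(c["dist_coeffs"]))[0].ravel()
def cloud(cam,d):
    c=ctrl.camera_info(cam);h,w=d.shape
    u,v=np.meshgrid(np.arange(w),np.arange(h))
    n=cv2.undistortPoints(np.stack([u,v],-1).reshape(-1,1,2).astype(float),np.array(c["camera_matrix"]),np.array(c["dist_coeffs"])).reshape(h,w,2)
    P=np.concatenate([n*d[...,None],d[...,None]],-1)
    return (P-np.array(c["t"]))@np.array(c["R"])
E
python3 - <<'E'
from h import *
for cam in("top","scene"):
    im,d=ctrl.grab_frame(cam);cv2.imwrite(f"pics/{cam}0.png",im[...,::-1]);np.save(f"{cam}0.npy",d)
    for l in("key_top","plain_button","mushroom_button"):
        for r in ctrl.spot_in(l,cam)[:2]:
            X=world(cam,r["point"]);print(cam,l,round(r["p"],2),X.round(4),px(cam,X).round())
s=ctrl.sense();print(s)
E
```

```text
top key_top 0.8 [0.6166 0.0114 0.0767] [245. 157.]
top key_top 0.33 [ 0.5051 -0.2394  0.0647] [368. 211.]
top plain_button 0.55 [ 0.5083 -0.2373  0.0648] [367. 210.]
top mushroom_button 0.59 [0.6069 0.2919 0.0785] [107. 162.]
scene key_top 0.74 [0.6217 0.0153 0.0804] [252. 223.]
scene plain_button 0.75 [ 0.5147 -0.2354  0.0618] [188. 174.]
scene plain_button 0.33 [0.627 0.295 0.076] [379. 275.]
scene mushroom_button 0.89 [0.6233 0.2972 0.0797] [381. 273.]
{'t': 0.4, 'joint_positions': array([-1.44261283,  0.43461592,  0.02502035,  1.57333126, -0.01162965,
        1.13401935, -0.07512238]), 'joint_velocities': array([ 0.00191693, -0.00150806, -0.00088965, -0.0010134 ,  0.00074005,
       -0.00203681,  0.00086401]), 'tau': array([-1.26249852e-03, -6.66986060e+01,  9.82747301e-01, -3.14417017e+01,
       -6.07198966e-02,  3.56499664e-02,  6.30828526e-05]), 'tool_pos': array([0.14298152, 0.608352  , 0.22661914]), 'orientation': array([-5.84159818e-06,  1.15205200e-01,  9.93341708e-01, -1.14066584e-04]), 'contact_force': array([-0.28428915, -0.10251547, -0.04624442]), 'torque': array([ 0.03640513, -0.02699908, -0.03222044]), 'grasp_force': 0.0, 'finger_gap': 0.9993416893552947}
```

View pics/top0.png

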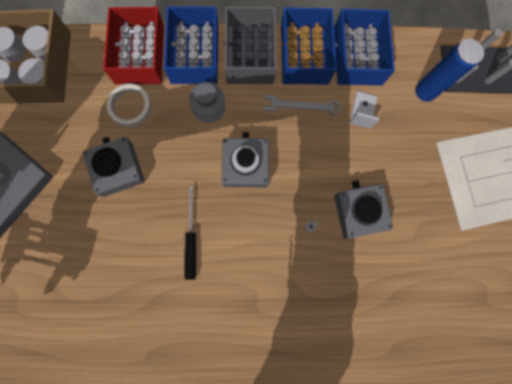

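View pics/scene0.png

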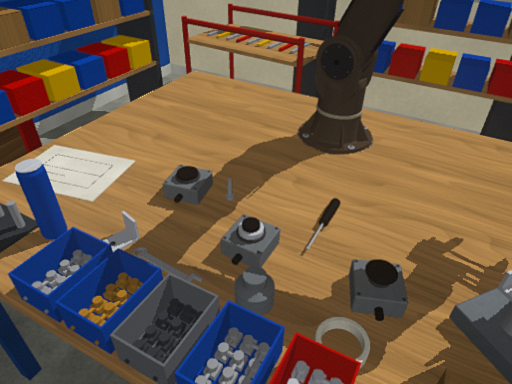

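The top view shows the key (cap on a metal collar) at about (245,157). The mushroom is at (107,162), the plain button at (367,210), and the press is at the left edge around (15,185). The scene view agrees, with the key at (252,225). The networks match this, so I'll refine the key centre with depth.

Run:
```python
from h import *
s=ctrl.sense();q=s["orientation"]
from scipy.spatial.transform import Rotation as Ro
R=Ro.from_quat(np.r_[q[1:],q[0]]).as_matrix()
for cam in("top","scene"):
    P=cloud(cam,np.load(cam+"0.npy"));r=np.hypot(P[...,0]-.619,P[...,1]-.013)
    for lo,hi in((.072,.09),(.058,.071),(.04,.052)):
        m=(r<.045)&(P[...,2]>lo)&(P[...,2]<hi);Q=P[m]
        if len(Q):print(cam,lo,len(Q),((Q.max(0)+Q.min(0))/2).round(4),np.median(Q,0).round(4),np.ptp(Q,axis=0).round(3))
    m=(P[...,0]>.1)&(P[...,0]<.75)&(abs(P[...,1])<.7)&(P[...,2]>.12)&(P[...,2]<.6)
    Q=P[m];print("tall",len(Q),Q.min(0) if len(Q) else"",Q.max(0) if len(Q) else"")
for T in((.619,.013,.12),):print("shift cm",R.T@(np.array(T)-s["tool_pos"])*100)
```

```text
top 0.072 294 [0.6162 0.0134 0.0773] [0.6162 0.0125 0.0781] [0.039 0.039 0.009]
top 0.058 272 [0.6163 0.0123 0.0645] [0.6071 0.0125 0.066 ] [0.055 0.054 0.013]
top 0.04 662 [0.6191 0.0132 0.0473] [0.6208 0.0145 0.0472] [0.089 0.087 0.009]
tall 0  
scene 0.072 206 [0.6198 0.0134 0.0767] [0.6217 0.0138 0.0777] [0.039 0.039 0.009]
scene 0.058 211 [0.6213 0.0127 0.0645] [0.6359 0.023  0.0656] [0.052 0.055 0.013]
scene 0.04 390 [0.6187 0.0133 0.0481] [0.6379 0.0293 0.0473] [0.089 0.089 0.008]
tall 87 [0.56963007 0.48884393 0.12036154] [0.58488307 0.50330986 0.14510176]
shift cm [-59.96431999 -47.05750469  10.67352171]
```

```bash
python3 -m creep '[{"x":-4,"y":-3},{"x":-8,"y":-6},{"x":-12,"y":-9.4},{"x":-16.5,"y":-13},{"x":-21,"y":-16.5},{"x":-25.5,"y":-20},{"x":-30,"y":-23.5},{"x":-34.5,"y":-27},{"x":-39,"y":-30.6},{"x":-43,"y":-33.8}]' 0
```

```text
invalid input
```

```bash
python3 -m creep '[{"x":-4,"y":-3,"z":0,"yaw":0},{"x":-8,"y":-6,"z":0,"yaw":0},{"x":-12,"y":-9.4,"z":0,"yaw":0},{"x":-16.5,"y":-13,"z":0,"yaw":0},{"x":-21,"y":-16.5,"z":0,"yaw":0},{"x":-25.5,"y":-20,"z":0,"yaw":0},{"x":-30,"y":-23.5,"z":0,"yaw":0},{"x":-34.5,"y":-27,"z":0,"yaw":0},{"x":-39,"y":-30.6,"z":0,"yaw":0},{"x":-43,"y":-33.8,"z":0,"yaw":0}]' 0
```

```text
t: 1.65
tool_pos: [0.4854, 0.1791, 0.2271]
orientation: [0.0, 0.116, 0.993, 0.0]
contact_force: [0.0, 1.2, -0.5]
finger_gap: 0.008
grasp_force: 0.0
```

```bash
python3 -m creep '[{"x":-4.5,"y":-3.5,"z":0,"yaw":0},{"x":-9,"y":-7,"z":1,"yaw":0},{"x":-13,"y":-10.3,"z":3,"yaw":0},{"x":-16,"y":-12.6,"z":6,"yaw":0},{"x":-16.9,"y":-13.3,"z":9,"yaw":0},{"x":-16.9,"y":-13.3,"z":11,"yaw":0},{"x":-16.9,"y":-13.3,"z":11.7,"yaw":0},{"x":-16.9,"y":-13.3,"z":11.7,"yaw":0},{"x":-16.9,"y":-13.3,"z":11.7,"yaw":0}]' 0
python3 - <<'E'
from h import *
s=ctrl.sense();print(s["tool_pos"],s["contact_force"])
im,d=ctrl.grab_frame("scene");u,v=map(int,px("scene",[.618,.013,.09]))
cv2.imwrite("pics/s1.png",cv2.resize(im[v-70:v+50,u-80:u+80,::-1],None,fx=4,fy=4))
E
```

```text
t: 2.78
tool_pos: [0.6189, 0.0132, 0.1108]
orientation: [0.001, 0.115, 0.993, 0.0]
contact_force: [0.6, -1.0, 0.2]
finger_gap: 0.004
grasp_force: 0.0
[0.61894316 0.01316939 0.11080934] [ 0.58245    -1.0340073   0.20142941]
```

View pics/s1.png

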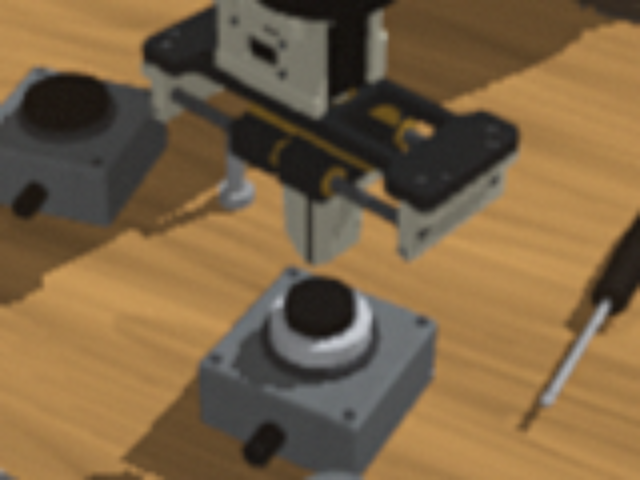

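The shut fingers (tips near (320,260) in the crop) hang centred above the cap at (320,305). I'll go down to the first stage gently.

```bash
python3 -m creep '[{"x":0,"y":0,"z":1.5,"yaw":0},{"x":0,"y":0,"z":2.6,"yaw":0},{"x":0,"y":0,"z":3.2,"yaw":0},{"x":0,"y":0,"z":3.6,"yaw":0},{"x":0,"y":0,"z":3.9,"yaw":0},{"x":0,"y":0,"z":3.9,"yaw":0}]' 0
```

```text
t: 3.58
tool_pos: [0.6181, 0.0128, 0.0707]
orientation: [-0.0, 0.115, 0.993, 0.0]
contact_force: [-2.8, -0.2, 3.9]
finger_gap: -0.002
grasp_force: 1.7
```

```bash
python3 -m creep '[{"x":0,"y":0,"z":0.1,"yaw":0},{"x":0,"y":0,"z":0.2,"yaw":0},{"x":0,"y":0,"z":0.2,"yaw":0}]' 0
```

```text
t: 3.95
tool_pos: [0.6185, 0.0128, 0.0693]
orientation: [0.0, 0.115, 0.993, 0.0]
contact_force: [-4.2, 0.8, 9.2]
finger_gap: 0.004
grasp_force: 4.6
```

9 N lies between the light spring (4 N) and the second stage (11 N), so the key is on its first click. I'll hold it there.

```bash
python3 -m creep '[{"x":0,"y":0,"z":0,"yaw":0},{"x":0,"y":0,"z":0,"yaw":0},{"x":0,"y":0,"z":0,"yaw":0},{"x":0,"y":0,"z":0,"yaw":0}]' 0
python3 - <<'E'
from h import *
f=[]
for i in range(4):
    im,d=ctrl.grab_frame("scene");s=ctrl.sense();f.append((round(s["t"],2),s["tool_pos"][2].round(4),s["contact_force"].round(1)))
print(f)
u,v=map(int,px("scene",[.618,.013,.07]))
cv2.imwrite("pics/s2.png",cv2.resize(im[v-40:v+35,u-50:u+50,::-1],None,fx=6,fy=6))
E
```

```text
t: 4.45
tool_pos: [0.6185, 0.0128, 0.0693]
orientation: [0.0, 0.115, 0.993, 0.0]
contact_force: [-4.3, 0.5, 9.1]
finger_gap: 0.005
grasp_force: 4.2
[(4.5, np.float64(0.0693), array([-5.3, -0.3,  7.9])), (4.55, np.float64(0.0694), array([-5.2,  0.3,  7.7])), (4.6, np.float64(0.0693), array([-5.1, -0.9,  8.4])), (4.65, np.float64(0.0693), array([-4.3,  0.3,  8.6]))]
```

View pics/s2.png

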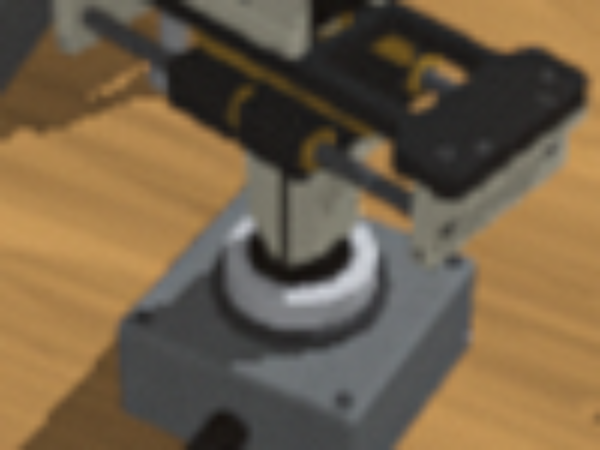

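The fingers rest on the cap, which is almost flush in the raised collar (around (300,265)), so it is at first click. It has been held about 0.8 s. Next come a short extra hold and the full press.

```bash
python3 -m creep '[{"x":0,"y":0,"z":0,"yaw":0},{"x":0,"y":0,"z":0,"yaw":0},{"x":0,"y":0,"z":0.4,"yaw":0},{"x":0,"y":0,"z":0.8,"yaw":0},{"x":0,"y":0,"z":1.1,"yaw":0},{"x":0,"y":0,"z":1.25,"yaw":0},{"x":0,"y":0,"z":1.25,"yaw":0},{"x":0,"y":0,"z":1.25,"yaw":0}]' 0
```

```text
t: 5.65
tool_pos: [0.6187, 0.0128, 0.0589]
orientation: [0.001, 0.115, 0.993, 0.001]
contact_force: [-10.6, 0.9, 30.0]
finger_gap: 0.005
grasp_force: 15.0
```

It is fully home: 30 N at z 0.059. I'll take a picture of the ram, then release.

```bash
python3 - <<'E'
from h import *
im,d=ctrl.grab_frame("scene");cv2.imwrite("pics/s3.png",im[...,::-1]);np.save("d3.npy",d)
E
python3 -m creep '[{"x":0,"y":0,"z":-0.5,"yaw":0},{"x":0,"y":0,"z":-1.2,"yaw":0},{"x":0,"y":0,"z":-2,"yaw":0},{"x":0,"y":0,"z":-3.2,"yaw":0},{"x":0,"y":0,"z":-5,"yaw":0},{"x":0,"y":0,"z":-8,"yaw":0},{"x":0,"y":0,"z":-11,"yaw":0},{"x":0,"y":0,"z":-12,"yaw":0},{"x":0,"y":0,"z":-12,"yaw":0},{"x":0,"y":0,"z":-12,"yaw":0}]' 0
python3 - <<'E'
from h import *
im,d=ctrl.grab_frame("scene")
P=cloud("scene",d);r=np.hypot(P[...,0]-.619,P[...,1]-.013);m=(r<.018)&(P[...,2]<.095)&(P[...,2]>.05);print("cap z",np.median(P[m][:,2]),m.sum())
a=cv2.imread("pics/s3.png");b=im[...,::-1];z=cv2.imread("pics/scene0.png")
c=[cv2.resize(i[200:384,400:512],None,fx=2.3,fy=2.3) for i in(z,a,b)]
cv2.imwrite("pics/s4.png",np.hstack(c)[:, :790]);print(ctrl.sense()["contact_force"])
E
```

```text
t: 6.95
tool_pos: [0.6177, 0.0129, 0.1751]
orientation: [-0.001, 0.115, 0.993, -0.0]
contact_force: [0.1, 0.1, 0.4]
finger_gap: 0.006
grasp_force: 0.0
cap z 0.07808027734731751 158
[0.11933631 0.305894   0.24698596]
```

View pics/s4.png

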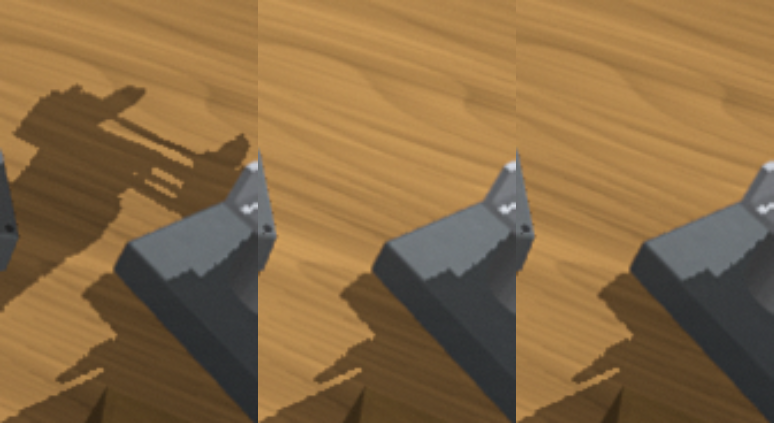

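The three crops show only the edge of the press base, with the ram outside the view. The cap is back at 78 mm, its rest height, and the robot is clear of everything, so I'm handing in.

```bash
python3 -c "
from workcell import ctrl
print(ctrl.job_done())"
```

```text
the job is handed in; nothing more can be done
None
```

I held the key at its first click for about 1 s, pressed it fully home (30 N) for a moment and let it spring back to rest, without going near the other two buttons; the ram was out of camera view, so I did not see it come down. The job is handed in.

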